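# Release the microscope's slide carriage and run it to its end stop

### The arm

A 7-joint arm with a two-finger parallel gripper is mounted at the origin on the work surface. World frame = base frame: x ahead of the robot, y to its left, z up, the work surface at z = 0. Lengths are in m, angles in rad, forces in N, time in s.
With the tool pointing down it reaches from about 0.4 to 0.85 m from the base axis. Payload 10.4 kg.
Tool frame: the origin (TCP) lies at the very end of the fingers, on their centre line; the grasp point (between the pads) lies 19 mm behind it (r.pinch_z is the distance from the TCP to the grasp point, in m); z points along the fingers, y is the line along which they close (so a half turn about z gives the same grasp; the last joint's range is limited). The gripper opens to 87 mm and grips with 3 to 60 N. Pads are 19 mm wide; open, the fingers measure 117 mm over their backs; the gripper's body (75 mm by 190 mm) begins 51 mm behind the grasp point.
Start: joints at [-1.141, 0.332, -0.065, 1.46, 0.022, 1.35, -0.088], TCP at [0.273, 0.562, 0.223] pointing down, gripper open.
Joint ranges: [-2.6, 2.6], [-0.5, 2.12], [-1.47, 1.34], [0.16, 2.42], [-1.27, 4.41], [0.06, 2.06], [-2.6, 2.6]. Speed limits (rad/s): [2.22, 2.22, 2.79, 2.79, 3.14, 3.14, 3.14].

### API

Orientations are given as a unit quaternion [x, y, z, w].
In Python, from bench import sensors, vision, r gives the robot as it stands.
- The arm moves only by the shell command python3 -m crank 'ROWS' [OPENING] [FORCE]. ROWS is JSON, a list of rows, each a list of 2 entries, a list of its own where there are three numbers: the shift along the tool's x, y, z normalised to -1 to 1, where 1 is 3 cm, then the turn about the tool's z normalised to -1 to 1, where 1 is 8 degrees. A call has 1 to 12 rows; each row shifts and turns the commanded pose from where the row before left it, along the tool's axes as they then stand; what a row does not reach is not made up. A row lasts 1/8 s, in which the tool goes at most 62.5 mm and 10.7 degrees, less where a joint would pass 70% of its speed; a pose out of reach is approached as far as the arm can. A call with a number of a shift or a turn outside -1 to 1 is refused whole. A call with a gripper value outside its range is refused whole. OPENING is the opening, from 0 (shut) to 1 (fully open), set as the call begins (- or left out, the last holds). The fingers move at their own pace and stop on an object; FORCE is the grip in N (left out, the last holds). Time passes only in rows, so rows that do not move let the fingers close. It gives the time, the measured TCP pose, the force, the opening and the grip force at its end, in the units of the state.
- sensors.read_state(): the state, without advancing time (a new reading comes with each control period).
- vision.camera(name): name is "side" or "top"; returns the picture (400x640x3 uint8, red, green, blue); there is no depth.
- vision.camera_model(name): a dict with "vertical_fov" (degrees; the focal length in pixels is half the picture's height over the tangent of half this angle, whatever the lens; pixels are square), "cx", "cy" (the principal point, pixels), "dist" ([k1, k2, p1, p2, k3] as OpenCV has them; the pictures are not rectified), "camera_from_world" (4x4, takes a point from world to camera coordinates). Camera axes: x right, y down, z forward; pixel columns grow to the right and rows downward; lengths in m; the calibration is good to about 2 mm. A picture is of the moment at which its call begins. camera_model takes no time and is no camera call.
- r.close_job(): hands the job in; it is judged then, once.
The state is a dict: "time": time; "joint_positions": joint angles; "joint_vel": joint speeds; "joint_torque": joint torques, N m; "ee_pos": TCP position; "eef_rot": TCP orientation; "ft_force": force on the tool from outside, world axes, zero at the start; "torque": the same for the moment, N m; "width": finger opening in m; "grip_force": force on a finger pad.
Only numpy, scipy, OpenCV 4.12 (cv2) and the standard library are available. Lean on these libraries where they do the work, as an engineer would, in place of code of your own. Each camera call takes 0.05 s, during which the arm holds its last target. There are 200 camera calls.

### The job

Bring the specimen under the microscope: press the locking button on the rail carriage fully down with your fingertips and, keeping it down all the way, push the carriage along the rail (towards the microscope) until its lug rests against the end stop. Then let the button go so that it springs fully up and locks the carriage there, and take the hand clear. Only press and push: the specimen tray stays lying on its carriage, nothing is picked up, and the other things on the bench are left where they stand.

Things in the scene. Friction and masses are not known exactly. Their poses are not given: they have to be found in the camera images.
- rail: the microscope and its loading rail, one fixed piece, anywhere on the bench at some yaw. Origin: on the bench, under the rail's centre line. Its y axis runs along the rail in the direction of travel, towards the microscope; z up. Dark base plate 150 mm wide, y -200 to 140 mm, 10 mm thick; guide bar 36 mm wide, top at 40 mm; white microscope foot, 34 mm high, from y = 145 mm on
- objective_tip (a point): lower end of the microscope's objective, 138 mm above the bench, at x 0, y 205 mm of the rail; 26 mm thick, above 222 mm a nosepiece of 34 mm radius, then the white arm and head up to about 420 mm; the column stands 150 mm farther along +y. The carriage plate passes below it
- carriage (a joint): travel of the aluminium carriage along the rail's +y, m: 0 at home, where it starts locked; about 0.12 to 0.17 at the end stop. Unlocked it slides with 2 N friction plus 8 N per m/s and stays where it is left; it cannot be lifted off. Its block is 80 mm across the rail, 100 mm along it, top face 62 mm above the bench; ahead of it a 185 mm long plate carries the specimen tray
- button (a joint): how far the locking button is pressed, m: 0 up, 0.006 fully down. Spring: 2.6 N to start, 6.5 N fully down. The lock is free once pressed more than 4.5 mm; a locked carriage has about 2 mm of play. The end stop has a keeper of its own: there the button springs fully up and locks only if the lug is within about 2 mm of the stop
- button_top (a point): centre of the top of the locking button, a flat black pad 40 x 40 mm in the middle of the carriage block; axes as the rail's. Up, its top is 71 mm above the bench; down, 65 mm. 28 mm ahead of this point (+y) stands a fixed upright ledge of the carriage, 64 mm wide, 9 mm thick, top 90 mm above the bench, which fingertips on the button can push. Nothing stands behind or beside the button
- lug_face (a point): centre of the front (+y) face of the carriage's stop lug, 24 mm wide and 20 mm tall, which sticks out on the rail's +x side of the block; 51 mm in x and 50 mm in y from the button's centre, 52 mm above the bench. Axes as the rail's
- stop_face (a point): centre of the end stop's face that the lug runs against: a dark steel block 36 mm wide, 30 mm long, top 78 mm above the bench (90 mm with its black clamp knob), clamped beside the rail on its +x side, set anew each time and fixed. Axes as the rail's: the gap is the y distance from lug_face to stop_face
- tray_seat (a point): centre of the floor of the shallow recess in the carriage plate in which the specimen tray lies, 175 mm ahead of the button's centre, 58 mm above the bench; its rim is 6 mm high
- tray: loose aluminium specimen tray with two glass slides, 50 x 90 x 12 mm, 90 g or so, lying in the recess with 2 mm play all round; origin: centre of its underside
- objective: bystander: spare objective lens, black, upright, 28 mm across, 46 mm tall; origin: centre of its underside
- eyepiece: bystander: spare eyepiece, black, upright, 38 mm across at the top, 44 mm tall; origin: centre of its underside
- slide_box: bystander: box of glass slides, clear with a white lid, 37 x 83 x 32 mm; origin: centre of its underside
- oil_bottle: bystander: small amber immersion-oil bottle, 30 mm across, 66 mm tall; origin: centre of its underside
- dish: bystander: closed culture dish, clear, 90 mm across, 15 mm tall; origin: centre of its underside
- stain_jar: bystander: stain jar with a white cap, 48 mm across, 62 mm tall; origin: centre of its underside
- loupe: bystander: black hand loupe standing upright, 34 mm across, 36 mm tall; origin: centre of its underside
Things that resemble listed ones, but are neither listed nor needed, are in the scene too. What is meant by the tray is not red, and is the smaller of those in its own colour.

How it is judged:
By the outcome, as a careful person would: the job done as asked, in the order asked, and still so for the second after the job is handed in, with the robot touching nothing.
It also fails if it takes over 35 s, if anything falls off the work surface, if the arm or the gripper's body presses on something with over 40 N, if the wrist force passes 120 N, or if a joint passes its speed limit or range.

## Working session

There is one attempt and no reset: what is moved stays moved. The work goes in short steps, Python scripts to look and compute and a shell command to move; the robot and the scene stay as the last step left them, time stands still between calls to the robot, and variables do not carry over. Pictures are saved under pics/ and viewed, at most 10 in all, crops included, and the job is handed in when it is done.

```bash
mkdir -p pics; cat > h.py <<'E'
import numpy as np, cv2
from bench import sensors, vision, r
def K(m):
    f=200/np.tan(np.radians(m["vertical_fov"])/2)
    return np.array([[f,0,m["cx"]],[0,f,m["cy"]],[0,0,1.]]),np.array(m["dist"],float)
def ray(name,px):
    m=vision.camera_model(name);k,d=K(m);T=np.array(m["camera_from_world"])
    n=cv2.undistortPointsIter(np.array([[px]],float),k,d,None,None,(3,100,1e-10))[0,0]
    R=T[:3,:3];c=-R.T@T[:3,3];v=R.T@np.array([n[0],n[1],1]);return c,v/np.linalg.norm(v)
def onz(name,px,z):
    c,v=ray(name,px);return c+v*(z-c[2])/v[2]
def proj(name,P):
    m=vision.camera_model(name);k,d=K(m);T=np.array(m["camera_from_world"])
    return cv2.projectPoints(np.atleast_2d(np.array(P,float)),cv2.Rodrigues(T[:3,:3])[0],T[:3,3],k,d)[0][:,0]
E
python3 - <<'E'
from h import *
for n in("top","side"):
    cv2.imwrite(f"pics/{n}0.png",cv2.cvtColor(vision.camera(n),cv2.COLOR_RGB2BGR))
    m=vision.camera_model(n);T=np.array(m["camera_from_world"]);print(n,m["vertical_fov"],m["dist"],(-T[:3,:3].T@T[:3,3]).round(3),T[:3,:3].round(2).tolist())
s=sensors.read_state();print(s["time"],s["ee_pos"],s["eef_rot"],s["ft_force"],s["width"])
E
```

```text
top 46.182517105257496 [0.03893782 0.         0.         0.         0.        ] [0.489 0.003 1.077] [[0.02, -1.0, -0.01], [-1.0, -0.01, -0.1], [0.1, 0.01, -1.0]]
side 56.53215650751047 [-0.06286954  0.          0.          0.          0.        ] [ 0.434 -0.672  0.574] [[0.98, -0.21, 0.01], [-0.11, -0.57, -0.81], [0.18, 0.79, -0.58]]
0.1 [0.2733012  0.56168572 0.22184439] [ 2.24479223e-01  9.74478670e-01 -6.23120929e-04 -1.11109992e-04] [ 1.38847933  0.19022637 -0.49248777] 0.08691737173523127
```

View pics/top0.png

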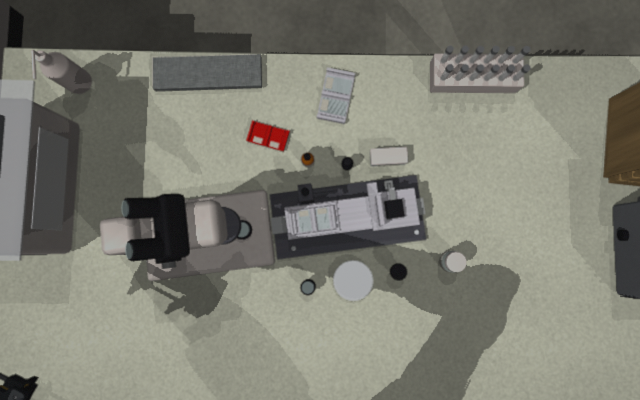

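View pics/side0.png

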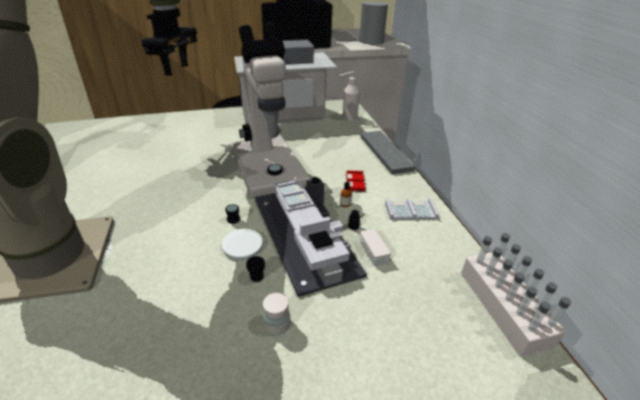

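The top view shows the rail with the microscope at left, the button near (396,207), lug (389,186), stop (306,191) and the tray in its recess near (311,219). Could be taken for the tray: the red tray (268,135), a larger silver tray (336,95), and the one on the carriage (311,219). The last is neither red nor the larger silver one, so I choose it. I'll check it in one close crop.

```bash
python3 - <<'E'
from h import *
im=cv2.cvtColor(vision.camera("top"),cv2.COLOR_RGB2BGR)
c=cv2.resize(im[165:270,260:440],None,fx=4.4,fy=4.4,interpolation=cv2.INTER_CUBIC);cv2.imwrite("pics/topc.png",np.clip(c*1.5,0,255).astype(np.uint8))
im=cv2.cvtColor(vision.camera("side"),cv2.COLOR_RGB2BGR)
c=cv2.resize(im[170:300,240:400],None,fx=4.5,fy=4.5,interpolation=cv2.INTER_CUBIC);cv2.imwrite("pics/sidec.png",c)
E
```

```text
(no output)
```

View pics/topc.png

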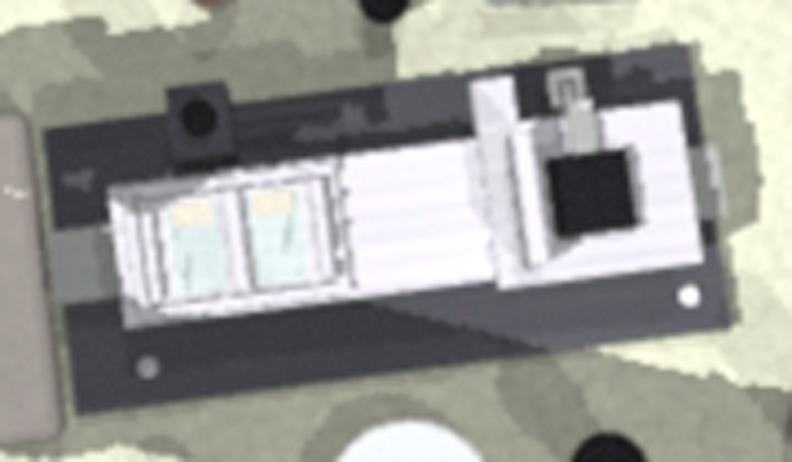

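View pics/sidec.png

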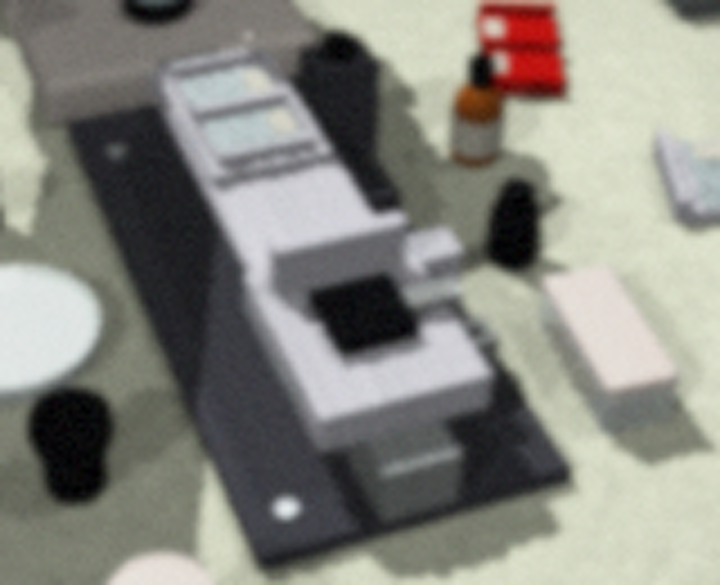

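The close crops confirm the choice. The silver tray with two slides lies in the carriage recess, crop (235,245). The button is at crop (593,193), the ledge about (535,195), the lug's front edge about (471,110) and the stop's face about (233,130). Now I'll measure them.

```bash
cat > meas.py <<'E'
from h import *
def button(n,z,roi):
    im=vision.camera(n).astype(int);x0,y0,x1,y1=roi
    m=np.zeros(im.shape[:2],np.uint8);m[y0:y1,x0:x1]=(im[y0:y1,x0:x1].max(2)<28)*255
    k,_,st,c=cv2.connectedComponentsWithStats(m);i=1+st[1:,4].argmax();return c[i],st[i].tolist(),onz(n,c[i],z)
if __name__=="__main__":
    b=button("top",.071,(380,192,412,222));print("top",b)
    b2=button("side",.071,(305,226,338,252));print("side",b2)
    g=lambda u,v,z:onz("top",(260+u/4.4-.5+.5/4.4,165+v/4.4-.5+.5/4.4),z)[:2]
    # base plate corners: far(-x edge)... crop pixels
    A,B,C,D=[g(u,v,.01) for u,v in((45,130),(690,45),(733,327),(80,413))]
    for p in(A-B,D-C,):print("len",np.linalg.norm(p),np.degrees(np.arctan2(p[1],p[0])))
    for p in(A-D,B-C):print("wid",np.linalg.norm(p),np.degrees(np.arctan2(p[1],p[0])))
    ctr=(A+B+C+D)/4
    ey=(A-B)+(D-C);ey/=np.linalg.norm(ey);ex=np.array([ey[1],-ey[0]]);o=ctr+.03*ey
    print("yaw",np.degrees(np.arctan2(ey[1],ey[0])),"origin",o)
    loc=lambda p:((p-o)@ex,(p-o)@ey)
    print("button",loc(b[2][:2]),loc(b2[2][:2]))
    print("lugtop edge",loc(g(471,85,.062)),loc(g(475,110,.062)),"stop top edge",loc(g(228,85,.078)),loc(g(236,155,.078)))
    print("knob",loc(g(198,118,.09)))
    print("obj tip",o+.205*ey,"col",o+.355*ey)
E
python3 meas.py
```

```text
top (array([386.91891892, 209.62162162]), [385, 202, 6, 16, 37], array([ 0.57449661, -0.11649437,  0.071     ]))
side (array([320.46728972, 239.26168224]), [310, 232, 22, 16, 214], array([ 0.57700303, -0.1342799 ,  0.071     ]))
len 0.3388982191659241 98.40300311306642
len 0.3383185864070185 98.36537929173541
wid 0.1475600506217679 8.60112205429935
wid 0.1477813449124885 8.376069352123835
yaw 98.38420730359626 origin [ 0.55855806 -0.00459245]
button (np.float64(-0.000548253264048889), np.float64(-0.11302997844029575)) (np.float64(-0.0006619303667588743), np.float64(-0.13099088982620058))
lugtop edge (np.float64(0.06147361617191928), np.float64(-0.0784882467447616)) (np.float64(0.048847431263936), np.float64(-0.07872166820625426)) stop top edge (np.float64(0.07502446271949402), np.float64(0.04059622408174895)) (np.float64(0.04042377144198348), np.float64(0.041105419176593244))
knob (np.float64(0.059302722567942855), np.float64(0.0566902741373329))
obj tip [0.52866694 0.19821663] col [0.50679539 0.34661351]
```

```bash
python3 -m crank '[[[0,0,-1],0],[[0,0,-1],0.5],[[0,0,-1],0.8],[[0,0,-1],0.8],[[0,0,-1],0.8],[[0,0,-1],0.8],[[0,0,-1],0.8],[[0,0,-1],0.8],[[0,0,-1],0.8],[[0,0,-1],0.8],[[0,0,0],0.06]]' 0 20
cat > w.py <<'E'
from h import *
from scipy.spatial.transform import Rotation as R
s=sensors.read_state();p=np.array(s["ee_pos"]);o=np.array([.5586,-.0046]);a=np.radians(98.38);ey=np.array([np.cos(a),np.sin(a)]);ex=np.array([ey[1],-ey[0]])
M=R.from_quat(s["eef_rot"]).as_matrix();print("t",s["time"],"p",p.round(4),"tilt",M[:2,2].round(4),"xyaw",np.degrees(np.arctan2(M[1,0],M[0,0])).round(2))
print("rail x,y",((p[:2]-o)@ex).round(4),((p[:2]-o)@ey).round(4),"F",np.round(s["ft_force"],2),"w",s["width"],"q",np.round(s["joint_positions"],2))
E
python3 w.py
```

```text
time: 1.68
ee_pos: [0.2735, 0.5623, 0.5246]
eef_rot: [0.654, 0.756, 0.002, -0.0]
ft_force: [0.5, 0.3, -0.6]
width: 0.0004
grip_force: 0.0
t 1.675 p [0.2735 0.5623 0.5246] tilt [0.0016 0.0033] xyaw 98.31
rail x,y -0.1994 0.6024 F [ 0.46  0.31 -0.57] w 0.0004222545679987828 q [-1.24  0.41  0.09  0.73 -0.04  2.   -1.03]
```

```bash
python3 -m crank '[[[-1,0.2,0],0],[[-1,0.2,0],0],[[-1,0.2,0],0],[[-1,0.2,0],0],[[-1,0.2,0],0],[[-1,0.2,0],0],[[-1,0.2,0],0],[[-1,0.2,0],0],[[-1,0.2,0],0],[[-1,0.2,0],0],[[-1,0.2,0],0],[[-1,0.2,0],0]]'; python3 w.py
python3 -m crank '[[[-1,0.36,0],0],[[-1,0.36,0],0],[[-1,0.36,0],0],[[-1,0.36,0],0],[[-1,0.36,0],0],[[-1,0.36,0],0],[[-1,0.36,0],0],[[-1,0.36,0],0],[[-1,0.36,0],0],[[-1,0.36,0],0],[[-1,0.36,0],0],[[-1,0.36,0],0]]'; python3 w.py
```

```text
time: 3.18
ee_pos: [0.3972, 0.2152, 0.5217]
eef_rot: [0.653, 0.757, -0.0, -0.0]
ft_force: [0.2, 0.7, 0.5]
width: 0.0003
grip_force: 0.0
t 3.175 p [0.3972 0.2152 0.5217] tilt [-0.0007 -0.0004] xyaw 98.45
rail x,y -0.1276 0.241 F [0.16 0.66 0.49] w 0.00030457792569668575 q [-0.9  -0.04  0.29  1.26  0.01  1.92 -0.46]
time: 4.68
ee_pos: [0.5781, -0.1218, 0.5216]
eef_rot: [0.653, 0.757, -0.0, -0.001]
ft_force: [-0.1, 1.4, 0.5]
width: 0.0004
grip_force: 0.0
t 4.675 p [ 0.5781 -0.1218  0.5216] tilt [-0.0009  0.0007] xyaw 98.45
rail x,y 0.0022 -0.1188 F [-0.09  1.39  0.5 ] w 0.00040354856948025526 q [-0.3   0.35  0.71  0.9  -0.24  1.97  0.43]
```

```bash
python3 -m crank '[[[0,0,1],0],[[0,0,1],0],[[0,0,1],0],[[0,0,1],0],[[0,0,1],0],[[0,0,1],0],[[0,0,1],0],[[0,0,1],0],[[0,0,1],0],[[0,0,1],0],[[0,0,1],0],[[0,0,1],0]]'; python3 -m crank '[[[0,-0.05,1],0],[[0,0,0.7],0],[[0,0,0],0]]';python3 w.py
python3 - <<'E'
from h import *
im=cv2.cvtColor(vision.camera("side"),cv2.COLOR_RGB2BGR)
c=cv2.resize(im[170:300,240:400],None,fx=4.5,fy=4.5,interpolation=cv2.INTER_CUBIC);cv2.imwrite("pics/sidec2.png",c)
E
```

```text
time: 6.18
ee_pos: [0.5769, -0.1207, 0.1606]
eef_rot: [0.653, 0.757, -0.0, -0.001]
ft_force: [0.7, 0.2, 0.6]
width: 0.0005
grip_force: 0.0
time: 6.55
ee_pos: [0.5745, -0.1209, 0.1095]
eef_rot: [0.653, 0.757, -0.001, -0.002]
ft_force: [0.8, -0.3, 0.9]
width: 0.0008
grip_force: 0.0
t 6.55 p [ 0.5745 -0.1209  0.1095] tilt [-0.0039  0.0003] xyaw 98.41
rail x,y -0.0012 -0.1173 F [ 0.78 -0.25  0.95] w 0.000818883129447548 q [-0.38  0.39  0.63  1.73 -0.25  1.11  0.47]
```

View pics/sidec2.png

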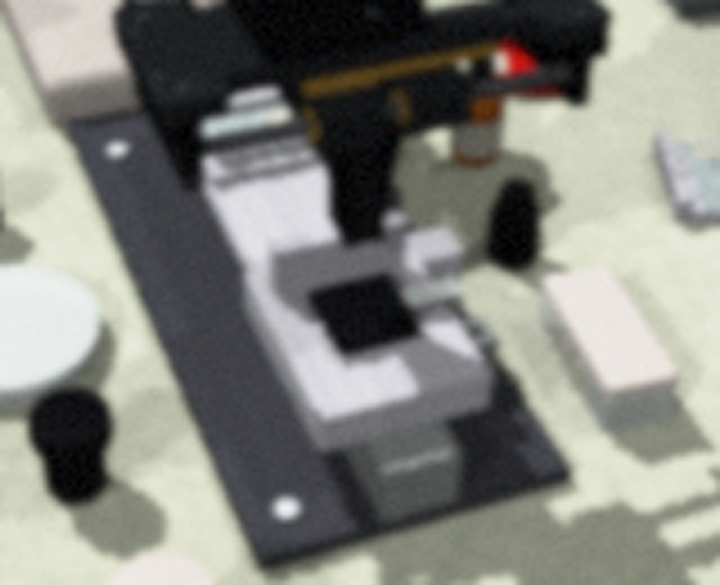

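The fingertips end at crop (365,240), just at the ledge's top edge. I'll check by projection whether they're above and behind the ledge, on the button's side.

```bash
python3 - <<'E'
from h import *
o=np.array([.5586,-.0046]);a=np.radians(98.38);ey=np.array([np.cos(a),np.sin(a)]);ex=np.array([ey[1],-ey[0]])
P=lambda x,y,z:[*(o+x*ex+y*ey),z]
b=-.129
for n,p in dict(tcp=P(-.0012,-.1173,.1095),b1=P(-.02,b-.02,.071),b2=P(.02,b-.02,.071),b3=P(.02,b+.02,.071),b4=P(-.02,b+.02,.071),l1=P(-.032,b+.0235,.09),l2=P(.032,b+.0235,.09)).items():
    print(n,((proj("side",p)[0]-[240,170]+.5)*4.5).round(0),((proj("top",p)[0]-[260,165]+.5)*4.4).round(0))
E
```

```text
tcp [354. 229.] [580. 192.]
b1 [339. 350.] [640. 228.]
b2 [423. 329.] [628. 147.]
b3 [388. 273.] [546. 158.]
b4 [307. 293.] [558. 239.]
l1 [279. 262.] [559. 262.]
l2 [411. 231.] [540. 130.]
```

```bash
python3 -m crank '[[[-0.12,0.04,0.5],0],[[0,0,0.5],0],[[0,0,0.1],0],[[0,0,0],0]]'; python3 w.py
```

```text
time: 7.1
ee_pos: [0.5779, -0.1246, 0.0783]
eef_rot: [0.654, 0.757, -0.0, -0.0]
ft_force: [0.0, 0.2, 1.1]
width: 0.0004
grip_force: 0.0
t 7.1 p [ 0.5779 -0.1246  0.0783] tilt [-0.0005 -0.    ] xyaw 98.37
rail x,y 0.0016 -0.1215 F [0.02 0.15 1.1 ] w 0.00036785343367146367 q [-0.36  0.43  0.62  1.74 -0.28  1.06  0.5 ]
```

```bash
python3 -m crank '[[[0,0,0.12],0],[[0,0,0.1],0],[[0,0,0.1],0],[[0,0,0],0]]'; python3 w.py
```

```text
time: 7.6
ee_pos: [0.5782, -0.1245, 0.0691]
eef_rot: [0.654, 0.757, 0.0, 0.0]
ft_force: [-0.8, 1.5, 4.3]
width: 0.0007
grip_force: 1.8
t 7.6 p [ 0.5782 -0.1245  0.0691] tilt [0.0003 0.0001] xyaw 98.38
rail x,y 0.0019 -0.1214 F [-0.76  1.45  4.27] w 0.000665009066718649 q [-0.36  0.44  0.61  1.75 -0.29  1.04  0.51]
```

```bash
python3 -m crank '[[[0,0,0.1],0],[[0,0,0.1],0],[[0,0,0],0]]'; python3 -m crank '[[[0,0,0.1],0],[[0,0,0],0]]'; python3 w.py
```

```text
time: 7.98
ee_pos: [0.5784, -0.1245, 0.0651]
eef_rot: [0.654, 0.757, 0.001, -0.0]
ft_force: [-10.9, 3.1, 27.7]
width: 0.0006
grip_force: 13.7
time: 8.22
ee_pos: [0.5787, -0.1245, 0.0647]
eef_rot: [0.654, 0.757, 0.002, -0.0]
ft_force: [-21.9, 7.1, 54.6]
width: 0.0009
grip_force: 27.5
t 8.225 p [ 0.5787 -0.1245  0.0647] tilt [0.0019 0.0029] xyaw 98.35
rail x,y 0.0024 -0.1216 F [-21.95   7.07  54.57] w 0.0009460436668862277 q [-0.35  0.45  0.61  1.75 -0.3   1.03  0.51]
```

```bash
python3 -m crank '[[[0,0,-0.08],0],[[0.1,0,0],0],[[0.15,0,0],0],[[0.15,0,0],0]]'; python3 w.py
```

```text
time: 8.72
ee_pos: [0.5771, -0.115, 0.0651]
eef_rot: [0.654, 0.756, 0.0, 0.002]
ft_force: [-10.1, -3.5, 28.1]
width: 0.0005
grip_force: 14.2
t 8.725 p [ 0.5771 -0.115   0.0651] tilt [ 0.0028 -0.0015] xyaw 98.26
rail x,y 0.0022 -0.1119 F [-10.05  -3.52  28.13] w 0.0005310251552724674 q [-0.37  0.44  0.61  1.77 -0.29  1.02  0.49]
```

```bash
python3 -m crank '[[[0.2,0,0],0],[[0.25,0,0],0],[[0.25,0,0],0],[[0.25,0,0],0]]'; python3 w.py;  python3 -m crank '[[[0.25,0,0],0],[[0.25,0,0],0],[[0.25,0,0],0],[[0.25,0,0],0]]'; python3 w.py
```

```text
time: 9.22
ee_pos: [0.5729, -0.0866, 0.0651]
eef_rot: [0.654, 0.756, 0.0, 0.001]
ft_force: [-10.1, -4.0, 29.1]
width: 0.0004
grip_force: 14.9
t 9.225 p [ 0.5729 -0.0866  0.0651] tilt [ 0.0025 -0.0012] xyaw 98.26
rail x,y 0.0022 -0.0832 F [-10.14  -3.95  29.13] w 0.00035823299583768954 q [-0.42  0.42  0.61  1.79 -0.27  1.02  0.43]
time: 9.72
ee_pos: [0.5684, -0.0567, 0.065]
eef_rot: [0.654, 0.756, 0.0, 0.001]
ft_force: [-10.7, -4.3, 30.6]
width: 0.0001
grip_force: 15.7
t 9.725 p [ 0.5684 -0.0567  0.065 ] tilt [ 0.0021 -0.0008] xyaw 98.26
rail x,y 0.0021 -0.053 F [-10.67  -4.3   30.6 ] w 0.0001082001475458536 q [-0.48  0.4   0.6   1.81 -0.26  1.01  0.37]
```

```bash
python3 -m crank '[[[0.25,0,0],0],[[0.25,0,0],0],[[0.25,0,0],0],[[0.25,0,0],0],[[0.25,0,0],0],[[0.25,0,-0.01],0]]'; python3 w.py; python3 -m crank '[[[0.1,0,0],0],[[0.1,0,0],0],[[0,0,0],0]]'; python3 w.py
python3 - <<'E'
from h import *
im=cv2.cvtColor(vision.camera("side"),cv2.COLOR_RGB2BGR)
c=cv2.resize(im[150:280,240:400],None,fx=4.5,fy=4.5,interpolation=cv2.INTER_CUBIC);cv2.imwrite("pics/sidec3.png",c)
E
```

```text
time: 10.48
ee_pos: [0.5617, -0.0118, 0.0651]
eef_rot: [0.654, 0.756, 0.0, 0.001]
ft_force: [-11.0, -4.8, 27.9]
width: 0.0007
grip_force: 14.3
t 10.475 p [ 0.5617 -0.0118  0.0651] tilt [ 0.0014 -0.0002] xyaw 98.28
rail x,y 0.0021 -0.0076 F [-11.04  -4.84  27.92] w 0.0007135342713095094 q [-0.55  0.38  0.59  1.83 -0.24  1.    0.28]
time: 10.85
ee_pos: [0.5608, -0.0054, 0.065]
eef_rot: [0.654, 0.757, 0.0, 0.0]
ft_force: [-11.0, -3.6, 31.0]
width: 0.0006
grip_force: 15.5
t 10.85 p [ 0.5608 -0.0054  0.065 ] tilt [0.0011 0.0003] xyaw 98.32
rail x,y 0.0021 -0.0011 F [-11.01  -3.59  31.04] w 0.0006270265083813918 q [-0.56  0.37  0.59  1.84 -0.24  1.    0.27]
```

View pics/sidec3.png

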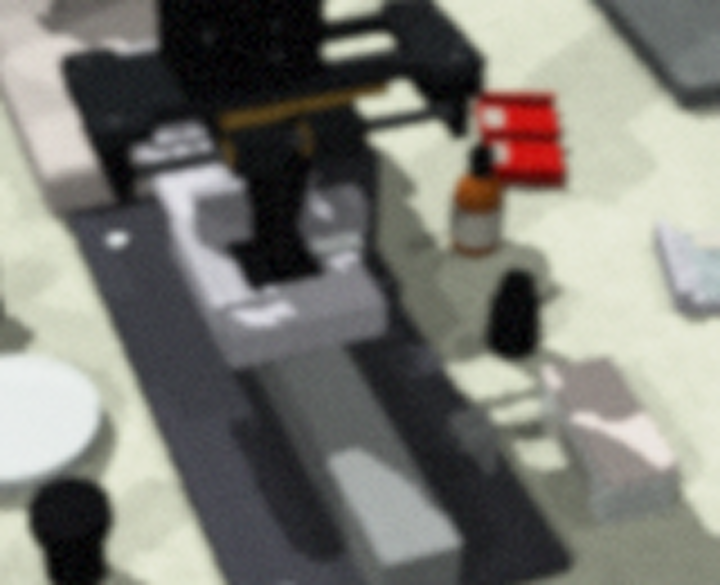

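The carriage has travelled with the hand and sits close to the stop; the fingertips are on the button at crop (280,265). I'll continue slowly.

```bash
python3 -m crank '[[[0.07,0,0],0],[[0.07,0,0],0],[[0,0,0],0]]'; python3 w.py;python3 -m crank '[[[0.07,0,0],0],[[0.07,0,0],0],[[0,0,0],0]]'; python3 w.py
```

```text
time: 11.28
ee_pos: [0.5607, -0.005, 0.0651]
eef_rot: [0.655, 0.756, -0.001, 0.002]
ft_force: [-8.7, -14.0, 27.8]
width: 0.0006
grip_force: 13.8
t 11.275 p [ 0.5607 -0.005   0.0651] tilt [ 0.0026 -0.0039] xyaw 98.16
rail x,y 0.002 -0.0007 F [ -8.69 -14.04  27.75] w 0.0005603419243046234 q [-0.57  0.37  0.59  1.84 -0.24  1.    0.26]
time: 11.65
ee_pos: [0.5614, -0.0009, 0.0651]
eef_rot: [0.655, 0.756, 0.0, 0.003]
ft_force: [-1.1, -13.8, 21.1]
width: 0.0006
grip_force: 10.5
t 11.65 p [ 0.5614 -0.0009  0.0651] tilt [ 0.0054 -0.0041] xyaw 98.16
rail x,y 0.0033 0.0033 F [ -1.1  -13.84  21.08] w 0.0005518481968910861 q [-0.57  0.37  0.59  1.84 -0.24  1.    0.25]
```

```bash
python3 -m crank '[[[0.07,0,0.02],0],[[0.05,0,0],0],[[0,0,0],0]]'; python3 w.py
```

```text
time: 12.02
ee_pos: [0.5616, 0.002, 0.065]
eef_rot: [0.655, 0.755, 0.0, 0.004]
ft_force: [0.1, -16.5, 23.2]
width: 0.0004
grip_force: 11.7
t 12.025 p [0.5616 0.002  0.065 ] tilt [ 0.007  -0.0047] xyaw 98.13
rail x,y 0.004 0.0061 F [  0.06 -16.49  23.22] w 0.00037042903801528637 q [-0.58  0.37  0.59  1.84 -0.24  0.99  0.25]
```

```bash
python3 -m crank '[[[0.05,0,-0.08],0],[[0,0,-0.08],0],[[0,0,-0.08],0],[[0,0,-0.08],0]]'; python3 w.py; python3 -m crank '[[[0,0,-0.08],0],[[0,0,-0.08],0],[[0,0,0],0]]'; python3 w.py
```

```text
time: 12.52
ee_pos: [0.5589, 0.0063, 0.0715]
eef_rot: [0.654, 0.756, -0.001, 0.002]
ft_force: [3.8, -7.4, -3.8]
width: 0.0006
grip_force: 5.2
t 12.525 p [0.5589 0.0063 0.0715] tilt [ 0.0015 -0.0032] xyaw 98.26
rail x,y 0.0019 0.0107 F [ 3.8  -7.42 -3.77] w 0.0005601075894066558 q [-0.59  0.36  0.59  1.84 -0.23  1.01  0.24]
time: 12.9
ee_pos: [0.5579, 0.0061, 0.0758]
eef_rot: [0.654, 0.756, -0.001, 0.001]
ft_force: [-0.2, -8.1, -2.8]
width: 0.0009
grip_force: 4.2
t 12.9 p [0.5579 0.0061 0.0758] tilt [-0.0007 -0.0033] xyaw 98.25
rail x,y 0.0008 0.0107 F [-0.15 -8.08 -2.79] w 0.0008650114564699701 q [-0.59  0.35  0.59  1.83 -0.22  1.02  0.23]
```

```bash
python3 -m crank '[[[-0.15,0,0],0],[[-0.1,0,-0.3],0],[[-0.4,0,-0.8],0],[[-1,0,-1],0],[[-1,0,-1],0],[[-1,0,-1],0],[[-1,0,-1],0],[[-1,0,-1],0],[[-1,0,-1],0],[[-1,0,-1],0],[[-1,0,0],0],[[0,0,0],0]]'; python3 w.py
python3 - <<'E'
from h import *
im=cv2.cvtColor(vision.camera("side"),cv2.COLOR_RGB2BGR)
c=cv2.resize(im[130:250,240:400],None,fx=4.5,fy=4.5,interpolation=cv2.INTER_CUBIC);cv2.imwrite("pics/sidec4.png",c)
im=cv2.cvtColor(vision.camera("top"),cv2.COLOR_RGB2BGR)
c=cv2.resize(im[165:270,225:405],None,fx=4.4,fy=4.4,interpolation=cv2.INTER_CUBIC);cv2.imwrite("pics/topc4.png",np.clip(c*1.5,0,255).astype(np.uint8))
E
```

```text
time: 14.4
ee_pos: [0.5955, -0.2502, 0.3199]
eef_rot: [0.655, 0.756, -0.0, 0.0]
ft_force: [0.9, 1.6, -0.1]
width: 0.0003
grip_force: 0.0
t 14.4 p [ 0.5955 -0.2502  0.3199] tilt [ 0.0002 -0.0013] xyaw 98.17
rail x,y 0.0007 -0.2484 F [ 0.91  1.63 -0.08] w 0.0002830627257318772 q [-0.18  0.41  0.74  1.27 -0.27  1.56  0.66]
```

View pics/sidec4.png

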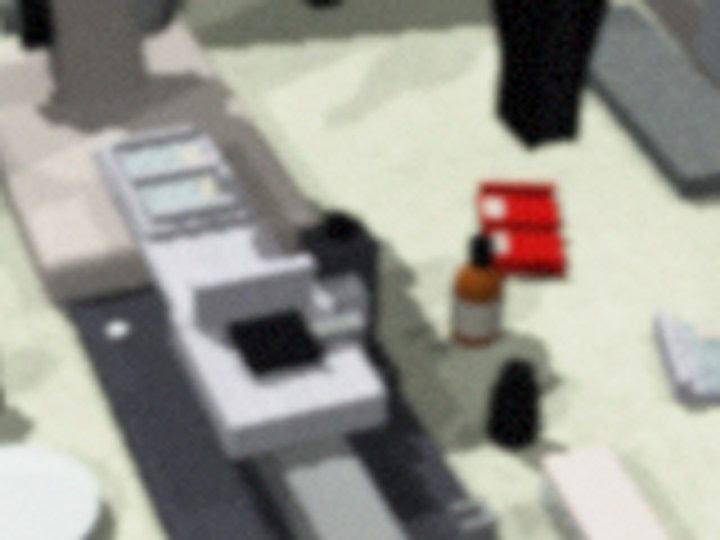

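View pics/topc4.png

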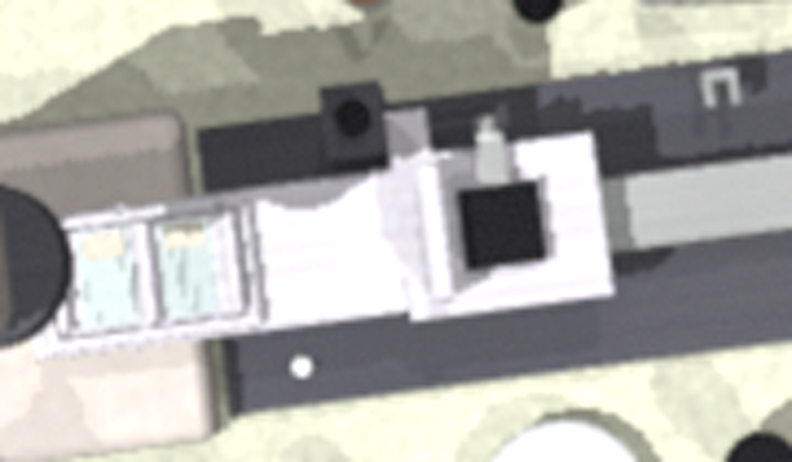

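The lug's front edge now meets the stop face at top crop (388,130). The tray lies in its recess and the bystanders are where they were. A numeric check of the gap and button height follows, without another picture.

```bash
python3 - <<'E'
from h import *
def cen(im,box,bw):
    x0,y0,x1,y1=box;g=cv2.cvtColor(im[y0:y1,x0:x1],cv2.COLOR_BGR2GRAY)
    g=cv2.resize(g,None,fx=4,fy=4,interpolation=cv2.INTER_CUBIC)
    k,_,st,c=cv2.connectedComponentsWithStats((g<bw).astype(np.uint8));i=1+st[1:,4].argmax()
    return (c[i]+.5)/4-.5+[x0,y0],st[i].tolist()
def tri(a,b):
    (c1,v1),(c2,v2)=ray("top",a),ray("side",b)
    t=np.linalg.lstsq(np.c_[v1,-v2],c2-c1,rcond=None)[0];p,q=c1+t[0]*v1,c2+t[1]*v2;return (p+q)/2,np.linalg.norm(p-q)
g=lambda n,f:cv2.cvtColor(vision.camera(n),cv2.COLOR_RGB2BGR) if f is None else cv2.imread(f)
for nm,tf,sf,tb,sb in(("home",'pics/top0.png','pics/side0.png',(381,194,408,222),(306,227,337,252)),("now",None,None,(325,203,352,229),(287,194,316,217))):
    T,S=cen(g("top",tf),tb,40),cen(g("side",sf),sb,40);print(nm,T,S,tri(T[0],S[0]))
E
```

```text
home (array([393.68522679, 208.40120881]), [14, 22, 79, 76, 4674]) (array([320.50110118, 239.23480367]), [14, 18, 91, 66, 3973]) (array([ 0.57771055, -0.13137302,  0.06834906]), np.float64(0.0002642685744729406))
now (array([338.40019168, 215.69526287]), [18, 15, 76, 76, 4565]) (array([300.75802583, 205.64621771]), [18, 23, 79, 52, 2710]) (array([ 0.56030468, -0.01252205,  0.0679545 ]), np.float64(0.0005110097396899895))
```

```bash
python3 -c "
from bench import r
print(r.close_job())"
```

```text
the job is handed in; nothing more can be done
None
```

The carriage was pushed about 120 mm until its lug met the end stop. The button measures fully up again, within 0.4 mm of its starting height. The tray is still in its recess, the hand is clear, and the job was handed in at about 14.5 s; no verdict came back.

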